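# Park the slide crate behind the lip of the ramped stand

## Task

Park the grey crate of glass microscope slides on the plywood ramped stand by pushing it. First slide it, still flat on the table, sideways until it lies squarely along the long low fence that runs out from the stand; then push it from behind up the ramp until it has passed the lip and you feel it bear lightly on the sprung rubber bumper (a few newtons, never rammed: under 10 N), and back off so that its rear edge drops behind the lip and it rests flat on the landing. Push gently (no blow or shove of 40 N), do not tip the crate over, and leave everything else standing where it is.

Things in the scene. Friction and masses are not known exactly. Their poses are not given: they have to be found in the camera images.
- stand: Plywood ramped stand, fixed. Origin: the ramp's toe (where it begins), mid-lane, table height. x level, the push direction (the ramp rises to +x at 10 degrees), pointing roughly to the robot's left; y across the lane, +y the side nearer the robot; z up. Ramp 132 mm long along its slope: crest (the lip) at x 130, z 22.9 mm. Position and yaw differ each time. Table before the ramp (x < 0) is bare.
- fence_end (a point): Free end of the fence, on the table: point on its inner face at its top edge (stand x -255, y -50, z 28 mm). The fence is a straight 12 mm board whose inner face is the plane stand y = -50 mm; 28 mm high on the table up to the toe, then it follows ramp and landing, 25 mm above the ramp surface.
- rail_end (a point): Mouth of the opposite, robot-side rail (stand x -30, y 78, z 22 mm). From here a 22 mm high board flares in to x 17, y 60 mm; then the rail runs up ramp and landing with its inner face at stand y = +54 mm, 22 mm above the ramp surface. So the lane is 104 mm wide, for a crate of 95 mm.
- landing: Floor beyond the lip, part of the stand: slopes up at the same 10 degrees, 9 mm lower than the ramp surface. Origin: foot of the lip (the 9 mm step, square to the slope), at the stand's y = 0. x up the slope, y across the lane as for the stand, z square to the floor. For x < 0 the ramp's surface is at z = +9 mm. As its middle passes the lip the crate tips forward on to this floor.
- bracket: Fixed aluminium end bracket, 104 wide, 36 mm high; origin on the landing floor 153 mm up-slope of the lip, axes as the landing. Carries a rubber bumper (50 mm wide, 8 to 28 mm above the floor) on a spring of 5 N/mm, 5 mm travel. Set by a screw, the bumper's face stands 115 to 127 mm from the lip (the crate is 110 mm long), differing each time and not measured: find it by feel.
- crate_center (a point): Centre (half-way up) of the full grey plastic crate of glass slides: 110 long (its x), 95 wide (its y), 45 mm high, 0.4 to 0.8 kg, loose, too wide to grip. Starts flat on the table before the ramp, 25 to 55 mm off the lane's middle on the robot's side and up to 13 degrees askew; its x points roughly up the lane. Smooth: sliding it takes 1 to 4 N on the level, 2 to 6 N up the slope.
- crate_rear (a point): Middle of the crate's lower rear edge (crate x = -55 mm, at its underside), the edge that must drop behind the lip.
- crate_front (a point): Middle of the crate's lower front edge (crate x = +55 mm, at its underside).
- stain_bottle: Bystander: small amber bottle, radius 22 mm, 85 mm high, loose; origin under its centre. Not to be disturbed.
- jar: Bystander: glass jar with steel cap, radius 30 mm, 60 mm high, loose; origin under its centre. Not to be disturbed.
- dish: Bystander: shut clear dish, radius 45 mm, 16 mm high, loose; origin under its centre. Not to be disturbed.
- beaker: Bystander: glass beaker, radius 32 mm, 70 mm high, loose; origin under its centre. Not to be disturbed.
- weight: Bystander: brass cylinder, radius 18 mm, 30 mm high, loose; origin under its centre. Not to be disturbed.
Things that resemble listed ones, but are neither listed nor needed, are in the scene too. Leave any green or purple look-alike of the part that bears crate_center alone.

How it is judged:
By the outcome, as a careful person would: the job done as asked, in the order asked, and still so for the second after the job is handed in, with the robot touching nothing.
It also fails if it takes over 64 s, if anything falls off the work surface, if the arm or the gripper's body presses on something with over 40 N, if the wrist force passes 120 N, or if a joint passes its speed limit or range.

## Robot

A 6-joint arm with a two-finger parallel gripper is mounted at the origin on the work surface. World frame = base frame: x ahead of the robot, y to its left, z up, the work surface at z = 0. Lengths are in m, angles in degrees, forces in N, time in s.
With the tool pointing down it reaches from about 0.325 to 0.775 m from the base axis. Payload 5.5 kg.
Tool frame: the origin (TCP) lies at the very end of the fingers, on their centre line; the grasp point (between the pads) lies 19 mm behind it (env.hold_point_z is the distance from the TCP to the grasp point, in m); z points along the fingers, y is the line along which they close (so a half turn about z gives the same grasp; the last joint's range is limited). The gripper opens to 88 mm and grips with 3 to 60 N. Pads are 20 mm wide; open, the fingers measure 115 mm over their backs; the gripper's body (75 mm by 178 mm) begins 61 mm behind the grasp point.
Start: joints at [73.413, 5.22, 70.514, -0, 104.267, -3.249], TCP at [0.138, 0.584, 0.223] pointing down, gripper open.
Joint ranges: [-164.24, 164.24], [-49.07, 125.15], [9.68, 141.18], [-86.29, 266.29], [3.28, 154.24], [-151.56, 151.56]. Speed limits (degrees/s): [147.25, 147.25, 172.46, 180, 180, 180].

## Interface

Orientations are given as [roll, pitch, yaw] about the fixed x, y, z axes, in that order (R = Rz(yaw) Ry(pitch) Rx(roll)).
In Python, from bench import env gives the robot as it stands.
- The arm moves only by the shell command python3 -m pendant 'ROWS'. ROWS is JSON, a list of rows, each a list of 5 numbers: the opening, from -1 (shut) to 1 (fully open), then the shift along the tool's x, y, z scaled (see below), then the turn about the tool's z scaled (see below). In form: [[grip, tx, ty, tz, roll], ...]. A call has 1 to 20 rows; each row shifts and turns the commanded pose from where the row before left it, along the tool's axes as they then stand; what a row does not reach is not made up. The controller multiplies each number of a shift by 0.04 m and each number of a turn by 0.12 rad. A row lasts 1/8 s, in which the tool goes at most 62.5 mm and 10.7 degrees, less where a joint would pass 70% of its speed; a pose out of reach is approached as far as the arm can. A call with a number of a shift or a turn outside -1 to 1 is refused whole. A call with a gripper value outside its range is refused whole. The fingers move at their own pace and stop on an object; the grip force is fixed at half the most. Time passes only in rows, so rows that do not move let the fingers close. It gives the time, the measured TCP pose, the force, the opening and the grip force at its end, in the units of the state.
- env.read_state(): the state, without advancing time (a new reading comes with each control period).
- env.grab_frame(name): name is "scene" or "top"; returns a dict with "color" (400x640x3 uint8, red, green, blue), "range_z" (400x640 float32, m along the optical axis (not along the pixel's ray), 0 where there is no reading), "fx", "fy", "cx", "cy" (pixels), "R" (3x3) and "t" (3): a world point X has camera coordinates R X + t. Camera axes: x right, y down, z forward; pixel columns grow to the right and rows downward; lengths in m; the calibration is good to about 2 mm. A picture is of the moment at which its call begins.
- env.job_done(): hands the job in; it is judged then, once.
The state is a dict: "clock": time; "q": joint angles; "joint_velocities": joint speeds; "joint_torque": joint torques, N m; "eef_pos": TCP position; "eef_rot": TCP orientation; "contact_force": force on the tool from outside, world axes, zero at the start; "wrist_torque": the same for the moment, N m; "grip_width": finger opening in m; "gripper_force": force on a finger pad.
Only numpy, scipy, OpenCV 4.12 (cv2) and the standard library are available. Lean on these libraries where they do the work, as an engineer would, in place of code of your own. Each camera call takes 0.05 s, during which the arm holds its last target. There are 200 camera calls.

## Working session

There is one attempt and no reset: what is moved stays moved. The work goes in short steps, Python scripts to look and compute and a shell command to move; the robot and the scene stay as the last step left them, time stands still between calls to the robot, and variables do not carry over. Pictures are saved under pics/ and viewed, at most 10 in all, crops included, and the job is handed in when it is done.

```bash
ls; mkdir -p pics; python3 - <<'E'
from bench import env
import cv2,numpy as np
for n in("scene","top"):
    f=env.grab_frame(n); cv2.imwrite(f"pics/{n}0.png",f["color"][...,::-1]); np.savez(f"/tmp/{n}0.npz",**f)
    print(n,f["fx"],f["cx"],f["cy"],np.round(f["R"],3).tolist(),np.round(f["t"],3))
s=env.read_state();print(s)
E
```

```text
pics
scene 475.301113518411 317.41456994711325 197.45197604810684 [[-0.845, 0.535, -0.007], [0.298, 0.458, -0.837], [-0.445, -0.71, -0.547]] [ 0.419 -0.078  1.356]
top 455.4367090067896 324.02193647279285 197.78955265811382 [[-0.004, -1.0, -0.011], [-0.999, 0.004, -0.049], [0.049, 0.011, -0.999]] [-0.01   0.479  1.127]
{'clock': 0.1, 'q': array([ 7.34143879e+01,  5.25939445e+00,  7.05747487e+01,  8.01508254e-04,
        1.04267691e+02, -3.24813154e+00]), 'joint_velocities': array([-0.01886445, -0.13162192, -0.22996971, -0.04080518, -0.01009275,
        0.04898653]), 'joint_torque': array([ 2.17918612e-03, -4.47858131e+01, -4.07569027e+01,  7.00566941e-02,
        2.82619701e-02, -1.18629400e-04]), 'eef_pos': array([0.13832601, 0.58355906, 0.22161597]), 'eef_rot': array([-1.79898374e+02, -6.54581154e-03,  1.66662711e+02]), 'contact_force': array([-0.38876197,  0.63392126,  0.70032032]), 'wrist_torque': array([-0.04681629, -0.01896256, -0.04349461]), 'gripper_force': 0.0, 'grip_width': 0.08749285250194448}
```

View pics/top0.png

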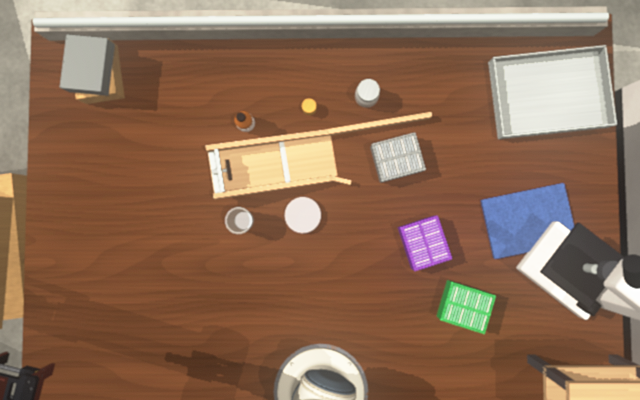

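View pics/scene0.png

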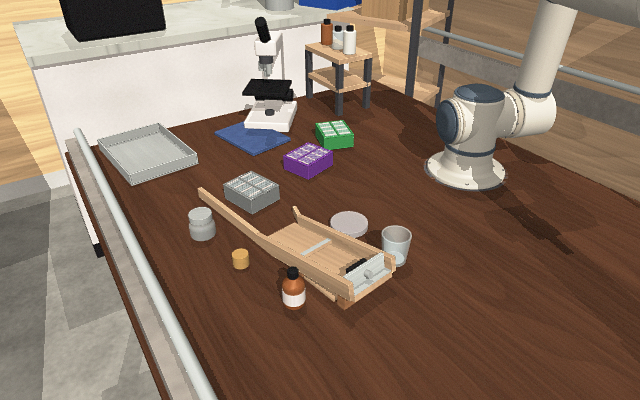

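Both pictures show the same things. The target is the grey crate, at top (398,156) and scene (251,190). It could be mistaken for the purple crate at top (426,243), the green crate at (467,307) or the big grey tray at (553,92). By the description it's the small grey crate next to the fence. The fence runs from (431,115) to (206,148), and the rail mouth is near (350,182).

```bash
cat > h.py <<'E'
import numpy as np,cv2
def cloud(f):
    v,u=np.mgrid[0:400,0:640]; z=f["range_z"].astype(float)
    P=np.stack([(u-f["cx"])*z/f["fx"],(v-f["cy"])*z/f["fy"],z],-1)
    return (P-f["t"])@f["R"]   # R^T (P-t)
def crate(f):
    W=cloud(f); u,v=[np.arange(n) for n in(640,400)]
    return W
E
python3 - <<'E'
import numpy as np,cv2
from h import *
f=dict(np.load("/tmp/top0.npz"));W=cloud(f);c=f["color"]
print("table z",np.median(W[220:260,100:180,2]))
z=W[...,2]
def rect(u0,u1,v0,v1,lo,hi):
    m=np.zeros(z.shape,bool);m[v0:v1,u0:u1]=1;m&=(z>lo)&(z<hi)&(f["range_z"]>0)
    return W[m]
p=rect(365,432,125,188,.033,.055); r=cv2.minAreaRect((p[:,:2]*1000).astype(np.float32));print("crate",r,len(p),np.median(p[:,2]))
p=rect(345,440,105,135,.015,.036); 
l=cv2.fitLine((p[:,:2]*1000).astype(np.float32),cv2.DIST_HUBER,0,.01,.01).ravel();print("fence",l,len(p),np.median(p[:,2]))
d=l[:2]*np.sign(l[1]);s=(p[:,:2]*1000-l[2:])@d;n=(p[:,:2]*1000-l[2:])@np.array([d[1],-d[0]]);print("yaw",np.degrees(np.arctan2(d[1],d[0])),"s",s.min(),s.max(),"n",np.percentile(n,[0,5,50,95,100]))
print("end",l[2:]+d*s.min())
for nm,b in dict(bottle=(232,258,108,134),weight=(300,320,95,115),jar=(352,384,76,108),dish=(282,324,195,235),beaker=(222,256,205,237),railmouth=(336,356,174,188)).items():
    q=rect(*b,.008,.1);print(nm,len(q),q.mean(0).round(3),q.min(0).round(3),q.max(0).round(3))
g=cv2.resize(c[85:245,190:450],None,fx=3,fy=3,interpolation=cv2.INTER_CUBIC);cv2.imwrite("pics/crop1.png",g[...,::-1])
E
```

```text
table z -0.0007333650895071904
crate ((578.0030517578125, -193.94277954101562), (95.51829528808594, 111.06131744384766), 14.936491966247559) 1785 0.0436635623090898
fence [ 1.5978992e-01 -9.8715103e-01  6.6763959e+02 -1.7087274e+02] 498 0.027196814838498406
yaw 99.1947 s -108.91451169087938 108.41371769215247 n [-5.86945275e+00 -5.13364139e+00  6.97909967e-03  6.39526058e+00
  5.25728417e+01]
end [ 685.0430285  -278.38781374]
bottle 325 [0.664 0.18  0.057] [0.647 0.162 0.008] [0.69  0.205 0.089]
weight 182 [0.707 0.024 0.028] [0.691 0.007 0.008] [0.727 0.043 0.035]
jar 537 [ 0.733 -0.119  0.051] [ 0.709 -0.149  0.008] [ 0.765 -0.092  0.066]
dish 1012 [0.437 0.041 0.015] [ 0.394 -0.001  0.009] [0.481 0.086 0.023]
beaker 366 [0.425 0.198 0.05 ] [0.393 0.16  0.008] [0.455 0.222 0.075]
railmouth 67 [ 0.522 -0.059  0.021] [ 0.513 -0.079  0.01 ] [ 0.53  -0.041  0.028]
```

View pics/crop1.png

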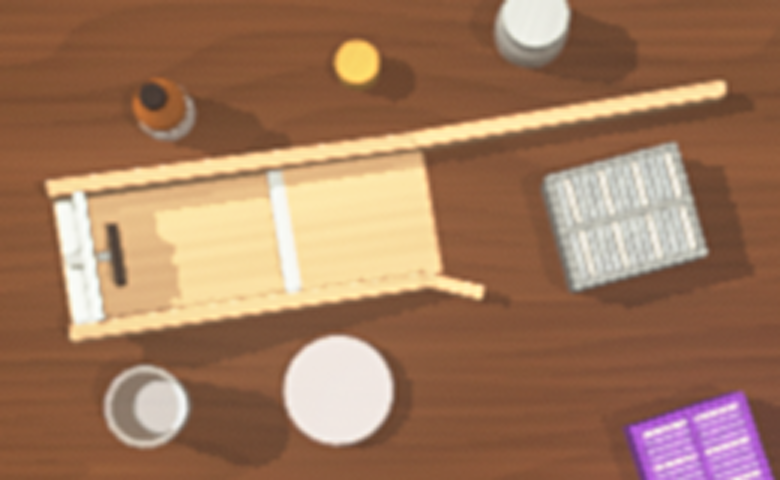

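Close crop: it's the grey crate at crop (625,215), with a bare lane from the toe at crop x≈430 and the fence end at (725,88). From the fits, the stand origin is about (589,-36) mm with yaw 99.2°. The crate is at stand (-154,+36), 5.7° askew. I'll turn the tool so its y lies along the lane and go to the robot side of the crate.

```bash
cat >> h.py <<'E'
O=np.array([.589,-.0357]);X=np.array([-.1598,.9872]);Y=np.array([-.9872,-.1598])
def st(s):
    p=s["eef_pos"];d=p[:2]-O;F=s["contact_force"]
    print("t%.2f stand mm x %.1f y %.1f z %.1f yaw %.2f | Fx %.2f Fy %.2f Fz %.2f w %.3f"%(s["clock"],d@X*1e3,d@Y*1e3,p[2]*1e3,s["eef_rot"][2],F[:2]@X,F[:2]@Y,F[2],s["grip_width"]))
if __name__=="__main__":
    from bench import env
    st(env.read_state())
E
python3 -m pendant '[[0.15,0,-1,0,-0.82],[0.15,0,-1,0,-0.82],[0.15,0,-1,0,-0.82],[0.15,0,-1,0,-0.82],[0.15,-1,-1,0,0],[0.15,-1,-1,0,0],[0.15,-1,-1,0,0],[0.15,-1,-1,0,0],[0.15,-1,-1,0,0],[0.15,-1,-1,0,0],[0.15,-0.5,-1,0,0],[0.15,0,-1,0,0],[0.15,0,-1,0,0],[0.15,0,-1,0,0],[0.15,0,-1,0,0],[0.15,0,-1,0,0],[0.15,0,-1,0,0],[0.15,0,-1,0,0],[0.15,0,-1,0,0],[0.15,0,0,0,0]]'; python3 h.py
```

```text
clock: 2.6
eef_pos: [0.4773, -0.1273, 0.2216]
eef_rot: [180.0, -0.1, -171.0]
contact_force: [-1.2, 0.9, 0.0]
grip_width: 0.0505
gripper_force: 0.0
t2.60 stand mm x -72.6 y 124.9 z 221.6 yaw -171.00 | Fx 1.12 Fy 1.07 Fz 0.02 w 0.050
```

```bash
python3 -m pendant '[[0.15,0,-0.7,0.7,-0.03],[0.15,0,-0.7,1,0],[0.15,0,-0.68,1,0],[0.15,0,0,1,0],[0.15,0,0,0.8,0],[0.15,0,0,0.5,0],[0.15,0,0,0,0],[0.15,0,0,0,0]]'; python3 h.py
```

```text
clock: 3.6
eef_pos: [0.492, -0.2074, 0.0243]
eef_rot: [-179.9, 0.1, -170.6]
contact_force: [-0.0, -0.6, 0.6]
grip_width: 0.0503
gripper_force: 0.0
t3.60 stand mm x -154.0 y 123.2 z 24.3 yaw -170.56 | Fx -0.57 Fy 0.12 Fz 0.60 w 0.050
```

```bash
python3 -m pendant '[[0.15,-0.25,0,0,0],[0.15,-0.2,0,0,0],[0.15,-0.12,0,0,0],[0.15,-0.12,0,0,0],[0.15,-0.12,0,0,0],[0.15,-0.12,0,0,0],[0.15,-0.12,0,0,0],[0.15,-0.12,0,0,0],[0.15,-0.12,0,0,0],[0.15,-0.12,0,0,0],[0.15,-0.1,0,0,0]]'; python3 h.py
```

```text
clock: 4.97
eef_pos: [0.551, -0.1974, 0.0225]
eef_rot: [180.0, -0.0, -170.6]
contact_force: [-0.9, -0.2, -0.5]
grip_width: 0.0509
gripper_force: 0.8
t4.97 stand mm x -153.6 y 63.4 z 22.5 yaw -170.58 | Fx -0.03 Fy 0.93 Fz -0.49 w 0.051
```

Now small feeling steps to the fence.

```bash
python3 -m pendant '[[0.15,-0.05,0,0,0],[0.15,-0.05,0,0,0],[0.15,0,0,0,0]]'; python3 h.py;  python3 -m pendant '[[0.15,-0.04,0,0,0],[0.15,-0.04,0,0,0],[0.15,0,0,0,0]]'; python3 h.py; python3 -m pendant '[[0.15,-0.03,0,0,0],[0.15,0,0,0,0]]'; python3 h.py
```

```text
clock: 5.35
eef_pos: [0.5549, -0.1968, 0.0228]
eef_rot: [-180.0, 0.0, -170.6]
contact_force: [-0.7, -0.6, -1.2]
grip_width: 0.0507
gripper_force: 0.4
t5.35 stand mm x -153.6 y 59.4 z 22.8 yaw -170.58 | Fx -0.47 Fy 0.79 Fz -1.21 w 0.051
clock: 5.72
eef_pos: [0.558, -0.1964, 0.0228]
eef_rot: [-180.0, 0.0, -170.6]
contact_force: [-1.6, -0.5, 0.2]
grip_width: 0.0505
gripper_force: 0.7
t5.72 stand mm x -153.7 y 56.3 z 22.8 yaw -170.58 | Fx -0.27 Fy 1.69 Fz 0.16 w 0.051
clock: 5.98
eef_pos: [0.5583, -0.1963, 0.0228]
eef_rot: [180.0, -0.1, -170.6]
contact_force: [-5.0, -0.7, 2.7]
grip_width: 0.0506
gripper_force: 2.8
t5.97 stand mm x -153.6 y 55.9 z 22.8 yaw -170.59 | Fx 0.13 Fy 5.02 Fz 2.73 w 0.051
```

```bash
cat > c.py <<'E'
import sys;from h import *
from bench import env
f=env.grab_frame("top");W=cloud(f);z=W[...,2];d=W[...,:2]-O;sx=d@X*1e3;sy=d@Y*1e3
g=f["color"].astype(int)
grey=(g.max(-1)-g.min(-1)<40)
x0=float(sys.argv[1])
m=(z>.036)&(z<.055)&(abs(sx-x0)<75)&(sy>-60)&(sy<float(sys.argv[2]))&grey
p=np.stack([sx[m],sy[m]],1).astype(np.float32);n,l=cv2.connectedComponents(m.astype(np.uint8));k=1+np.argmax(np.bincount(l.ravel())[1:])
p=np.stack([sx[l==k],sy[l==k]],1).astype(np.float32)
print("crate rect stand",cv2.minAreaRect(p),len(p),"min",p.min(0),"max",p.max(0))
cv2.imwrite(sys.argv[3],cv2.resize(f["color"][85:245,190:450],None,fx=3,fy=3)[...,::-1])
E
python3 c.py -160 50 pics/a.png
```

```text
crate rect stand ((-127.90605926513672, -16.818538665771484), (65.35441589355469, 50.2425537109375), 89.86431884765625) 378 min [-153.10466  -49.43616] max [-102.75565    15.815354]
```

```bash
python3 -m pendant '[[0.15,0.5,0,0,0],[0.15,0.75,0,-0.3,0],[0.15,0,-0.6,-1,0],[0.15,0,-0.9,-1,0],[0.15,0,-0.9,-0.2,0],[0.15,0,0,0,1],[0.15,0,0,0,1],[0.15,0,0,0,1],[0.15,0,0,0,1],[0.15,0,0,0,1],[0.15,0,0,0,1],[0.15,0,0,0,1],[0.15,0,0,0,1],[0.15,0,0,0,1],[0.15,0,0,0,1],[0.15,0,0,0,1],[0.15,0,0,0,1],[0.15,0,0,0,1],[0.15,0,0,0,0.15],[0.15,0,0,0,0]]'; python3 h.py;python3 c.py -160 50 pics/b.png
```

```text
clock: 8.52
eef_pos: [0.5256, -0.299, 0.1228]
eef_rot: [180.0, 0.0, 99.1]
contact_force: [-0.5, -0.1, -0.5]
grip_width: 0.0511
gripper_force: 0.0
t8.53 stand mm x -249.8 y 104.6 z 122.8 yaw 99.12 | Fx -0.05 Fy 0.49 Fz -0.46 w 0.051
crate rect stand ((-158.16744995117188, -2.4877853393554688), (110.7329330444336, 93.84971618652344), 0.3395446538925171) 1730 min [-213.31665  -49.56056] max [-102.65334   44.58775]
```

View pics/b.png

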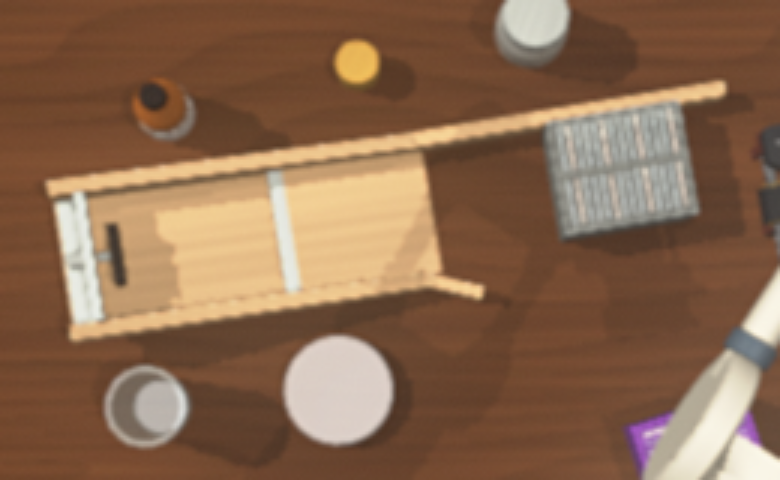

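Picture: the crate at crop (622,170) lies flush along the fence (0.3°, y −2.5), and everything else is where it was. Next I go behind the crate and down.

```bash
python3 -m pendant '[[0.15,0,1,0,0],[0.15,0,1,0,0],[0.15,0,0.68,0.5,0],[0.15,0,0,1,0],[0.15,0,0,0.7,0],[0.15,0,0,0.3,0],[0.15,0.2,0,0,0],[0.15,0,0,0,0]]'; python3 h.py;python3 -m pendant '[[0.15,0.2,0,0,0],[0.15,0.15,0,0,0],[0.15,0.15,0,0,0],[0.15,0.15,0,0,0],[0.15,0.15,0,0,0]]'; python3 h.py
```

```text
clock: 9.57
eef_pos: [0.6309, -0.274, 0.0247]
eef_rot: [179.9, 0.1, 99.1]
contact_force: [0.6, -0.7, -0.1]
grip_width: 0.0506
gripper_force: 0.0
t9.57 stand mm x -241.9 y -3.2 z 24.7 yaw 99.06 | Fx -0.77 Fy -0.49 Fz -0.06 w 0.051
clock: 10.2
eef_pos: [0.625, -0.2432, 0.0232]
eef_rot: [180.0, 0.1, 99.0]
contact_force: [-0.8, -4.8, 2.0]
grip_width: 0.0505
gripper_force: 2.1
t10.20 stand mm x -210.6 y -2.4 z 23.2 yaw 98.98 | Fx -4.64 Fy 1.59 Fz 1.97 w 0.050
```

```bash
python3 -m pendant '[[0.15,0.14,0,0,0],[0.15,0.14,0,0,0],[0.15,0.14,0,0,0],[0.15,0.14,0,0,0],[0.15,0.14,0,0,0],[0.15,0.14,0,0,0],[0.15,0.14,0,0,0],[0.15,0.14,0,0,0],[0.15,0.14,0,0,0],[0.15,0.14,0,0,0],[0.15,0.14,0,0,0],[0.15,0.14,0,0,0],[0.15,0.14,0,0,0],[0.15,0.14,0,0,0],[0.15,0.14,0,0,0]]'; python3 h.py;python3 c.py -68 50 pics/d.png
```

```text
clock: 12.08
eef_pos: [0.6117, -0.1594, 0.0226]
eef_rot: [-180.0, 0.0, 99.0]
contact_force: [-0.2, -3.2, 2.3]
grip_width: 0.0501
gripper_force: 1.7
t12.07 stand mm x -125.7 y -2.6 z 22.6 yaw 99.01 | Fx -3.09 Fy 0.70 Fz 2.26 w 0.050
crate rect stand ((-43.884490966796875, -2.563770294189453), (93.6676025390625, 75.72980499267578), 89.72813415527344) 889 min [-81.92266  -49.444855] max [-5.8632073 44.1139   ]
```

```bash
python3 -m pendant '[[0.15,0.12,0,0,0],[0.15,0.12,0,0,0],[0.15,0.12,0,0,0],[0.15,0.12,0,0,0],[0.15,0.12,0,0,0],[0.15,0.12,0,0,0]]'; python3 h.py; python3 -m pendant '[[0.15,0.14,0,0,0],[0.15,0.14,0,0,0],[0.15,0.14,0,0,0],[0.15,0.14,0,0,0],[0.15,0.14,0,0,0],[0.15,0.14,0,0,0],[0.15,0.14,0,0,0],[0.15,0.14,0,-0.02,0],[0.15,0.14,0,-0.02,0],[0.15,0.14,0,-0.02,0],[0.15,0.14,0,-0.025,0],[0.15,0.14,0,-0.025,0]]'; python3 h.py
```

```text
clock: 12.88
eef_pos: [0.6072, -0.1309, 0.0225]
eef_rot: [-180.0, -0.0, 99.0]
contact_force: [0.2, -2.2, 0.2]
grip_width: 0.0504
gripper_force: 1.6
t12.88 stand mm x -96.8 y -2.7 z 22.5 yaw 99.01 | Fx -2.24 Fy 0.16 Fz 0.22 w 0.050
clock: 14.38
eef_pos: [0.5968, -0.0645, 0.0271]
eef_rot: [180.0, 0.0, 99.0]
contact_force: [1.1, -2.6, -2.6]
grip_width: 0.0504
gripper_force: 1.1
t14.38 stand mm x -29.7 y -3.1 z 27.1 yaw 99.01 | Fx -2.76 Fy -0.69 Fz -2.63 w 0.050
```

```bash
python3 -m pendant '[[0.15,0.14,0,-0.02,0],[0.15,0.14,0,-0.02,0],[0.15,0.14,0,-0.02,0],[0.15,0.14,0,-0.02,0],[0.15,0.14,0,-0.02,0],[0.15,0.14,0,-0.02,0],[0.15,0.14,0,-0.02,0],[0.15,0.14,0,-0.02,0],[0.15,0.14,0,-0.02,0],[0.15,0.14,0,-0.02,0],[0.15,0.14,0,-0.02,0],[0.15,0.12,0,-0.02,0]]'; python3 h.py; python3 -m pendant '[[0.15,0.08,0,-0.02,0],[0.15,0.08,0,-0.02,0],[0.15,0.08,0,-0.02,0],[0.15,0.08,0,-0.02,0],[0.15,0.08,0,-0.02,0],[0.15,0.08,0,-0.02,0],[0.15,0.08,0,-0.02,0],[0.15,0.08,0,-0.02,0]]'; python3 h.py;python3 c.py 110 50 pics/e.png
```

```text
clock: 15.88
eef_pos: [0.5869, -0.0003, 0.038]
eef_rot: [179.9, 0.1, 99.0]
contact_force: [-0.8, -7.8, 5.5]
grip_width: 0.0506
gripper_force: 3.8
t15.88 stand mm x 35.3 y -3.6 z 38.0 yaw 98.98 | Fx -7.61 Fy 2.02 Fz 5.47 w 0.051
clock: 16.88
eef_pos: [0.5826, 0.0255, 0.0439]
eef_rot: [180.0, 0.1, 99.0]
contact_force: [0.3, -6.5, 3.3]
grip_width: 0.0506
gripper_force: 3.1
t16.88 stand mm x 61.4 y -3.5 z 43.9 yaw 98.99 | Fx -6.45 Fy 0.79 Fz 3.25 w 0.051
crate rect stand ((116.12796020507812, 44.19051742553711), (0.6791678667068481, 21.1001033782959), 89.87252807617188) 10 min [105.57748   43.831543] max [126.67805   44.544647]
```

View pics/e.png

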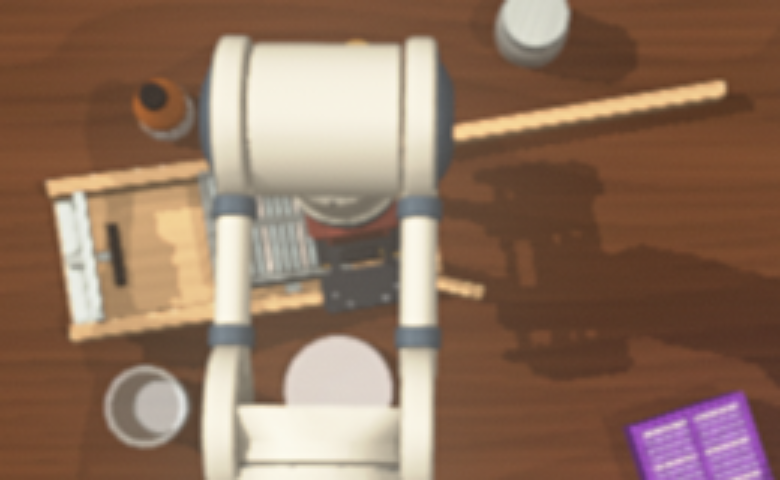

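Picture: the crate's front edge is at crop (210,235), past the lip line at about (285,230), and the crate sits between the rails. I carry on gently over the tipping point.

```bash
python3 -m pendant '[[0.15,0.08,0,0,0],[0.15,0.08,0,0,0],[0.15,0.08,0,0,0],[0.15,0.08,0,0,0],[0.15,0.08,0,0,0],[0.15,0.08,0,0,0]]'; python3 h.py; python3 -m pendant '[[0.15,0.08,0,0.02,0],[0.15,0.08,0,0.02,0],[0.15,0.08,0,0.02,0],[0.15,0.08,0,0.02,0],[0.15,0.08,0,0.02,0]]'; python3 h.py;python3 -m pendant '[[0.15,0.05,0,0.02,0],[0.15,0.05,0,0.02,0],[0.15,0.05,0,0,0],[0.15,0.05,0,0,0]]'; python3 h.py
```

```text
clock: 17.68
eef_pos: [0.5794, 0.0451, 0.043]
eef_rot: [-180.0, 0.0, 99.0]
contact_force: [0.9, -4.5, 2.9]
grip_width: 0.0507
gripper_force: 2.0
t17.68 stand mm x 81.3 y -3.4 z 43.0 yaw 99.01 | Fx -4.55 Fy -0.19 Fz 2.93 w 0.051
clock: 18.3
eef_pos: [0.5769, 0.0609, 0.039]
eef_rot: [180.0, -0.0, 99.0]
contact_force: [1.7, -4.8, 3.2]
grip_width: 0.0503
gripper_force: 2.3
t18.30 stand mm x 97.3 y -3.5 z 39.0 yaw 99.01 | Fx -4.98 Fy -0.94 Fz 3.25 w 0.050
clock: 18.8
eef_pos: [0.5757, 0.0686, 0.0375]
eef_rot: [180.0, 0.0, 99.0]
contact_force: [0.4, -5.1, 3.4]
grip_width: 0.0506
gripper_force: 2.7
t18.80 stand mm x 105.1 y -3.5 z 37.5 yaw 99.00 | Fx -5.06 Fy 0.45 Fz 3.37 w 0.051
```

```bash
for i in 1; do :; done; python3 -m pendant '[[0.15,0.025,0,0,0],[0.15,0.025,0,0,0],[0.15,0.025,0,0,0],[0.15,0.025,0,0,0]]'>/dev/null; python3 h.py; python3 -m pendant '[[0.15,0.025,0,0,0],[0.15,0.025,0,0,0]]'>/dev/null; python3 h.py; python3 -m pendant '[[0.15,0.025,0,0,0],[0.15,0.025,0,0,0]]'>/dev/null; python3 h.py; python3 -m pendant '[[0.15,0.025,0,0,0],[0.15,0,0,0,0]]'>/dev/null; python3 h.py
```

```text
t19.30 stand mm x 108.9 y -3.6 z 37.6 yaw 99.00 | Fx -5.42 Fy -0.12 Fz 3.56 w 0.051
t19.55 stand mm x 110.9 y -3.6 z 37.6 yaw 98.99 | Fx -5.34 Fy 0.46 Fz 4.14 w 0.050
t19.80 stand mm x 112.9 y -3.6 z 37.7 yaw 98.99 | Fx -5.39 Fy 0.12 Fz 3.70 w 0.050
t20.05 stand mm x 114.0 y -3.5 z 37.5 yaw 99.00 | Fx -5.45 Fy 0.07 Fz 2.83 w 0.050
```

```bash
python3 -m pendant '[[0.15,0.02,0,0,0],[0.15,0,0,0,0]]'>/dev/null; python3 h.py; python3 -m pendant '[[0.15,0.02,0,0,0],[0.15,0,0,0,0]]'>/dev/null; python3 h.py; python3 -m pendant '[[0.15,0.02,0,0,0],[0.15,0,0,0,0]]'>/dev/null; python3 h.py
```

```text
t20.30 stand mm x 114.7 y -3.6 z 37.6 yaw 99.00 | Fx -5.30 Fy -0.49 Fz 3.48 w 0.050
t20.55 stand mm x 116.3 y -3.1 z 36.7 yaw 99.02 | Fx -3.34 Fy -0.18 Fz 0.97 w 0.050
t20.80 stand mm x 116.9 y -3.1 z 36.9 yaw 99.02 | Fx -2.17 Fy -0.03 Fz 0.14 w 0.050
```

```bash
python3 -m pendant '[[0.15,0.02,0,0,0],[0.15,0,0,0,0]]'>/dev/null; python3 h.py; python3 -m pendant '[[0.15,0.02,0,0,0],[0.15,0,0,0,0]]'>/dev/null; python3 h.py
```

```text
t21.05 stand mm x 117.7 y -3.3 z 37.0 yaw 99.02 | Fx -2.48 Fy 0.34 Fz -2.38 w 0.050
t21.30 stand mm x 118.3 y -3.4 z 37.3 yaw 99.02 | Fx -2.25 Fy 0.06 Fz -0.94 w 0.051
```

The force fell at x≈115.5, so the rear edge has probably dropped. The bumper should then come at x≈120–133, so I continue in fine steps.

```bash
python3 -m pendant '[[0.15,0.02,0,0,0],[0.15,0,0,0,0]]'>/dev/null; python3 h.py; python3 -m pendant '[[0.15,0.015,0,0,0],[0.15,0,0,0,0]]'>/dev/null; python3 h.py
```

```text
t21.55 stand mm x 118.9 y -3.5 z 37.4 yaw 99.01 | Fx -2.09 Fy 0.09 Fz -1.45 w 0.051
t21.80 stand mm x 119.5 y -3.6 z 37.5 yaw 99.01 | Fx -2.67 Fy 0.15 Fz -0.83 w 0.050
```

```bash
python3 -m pendant '[[0.15,0.015,0,0,0],[0.15,0,0,0,0]]'>/dev/null; python3 h.py; python3 -m pendant '[[0.15,0.015,0,0,0],[0.15,0,0,0,0]]'>/dev/null; python3 h.py
```

```text
t22.05 stand mm x 120.0 y -3.6 z 37.6 yaw 99.01 | Fx -3.18 Fy 0.96 Fz 0.15 w 0.050
t22.30 stand mm x 120.6 y -3.6 z 37.6 yaw 99.00 | Fx -4.67 Fy 1.44 Fz 0.18 w 0.050
```

```bash
python3 -m pendant '[[0.15,0.01,0,0,0],[0.15,0,0,0,0]]'>/dev/null; python3 h.py
```

```text
t22.55 stand mm x 121.0 y -3.6 z 37.6 yaw 99.00 | Fx -4.70 Fy 0.70 Fz 1.95 w 0.051
```

```bash
python3 -m pendant '[[0.15,0.01,0,0,0],[0.15,0,0,0,0]]'>/dev/null; python3 h.py
```

```text
t22.80 stand mm x 121.3 y -3.7 z 37.7 yaw 99.00 | Fx -4.80 Fy 0.88 Fz 2.40 w 0.051
```

```bash
python3 -m pendant '[[0.15,0.012,0,0,0],[0.15,0,0,0,0]]'>/dev/null; python3 h.py; python3 -m pendant '[[0.15,0.012,0,0,0],[0.15,0,0,0,0]]'>/dev/null; python3 h.py; python3 - <<'E'
from bench import env
import cv2
f=env.grab_frame("scene");cv2.imwrite("pics/s2.png",cv2.resize(f["color"][180:330,220:430],None,fx=3.5,fy=3.5,interpolation=cv2.INTER_CUBIC)[...,::-1])
E
```

```text
t23.05 stand mm x 121.7 y -3.7 z 37.8 yaw 99.00 | Fx -5.32 Fy 1.19 Fz 1.62 w 0.050
t23.30 stand mm x 122.1 y -3.7 z 37.9 yaw 99.00 | Fx -5.29 Fy 0.71 Fz 2.17 w 0.051
```

View pics/s2.png

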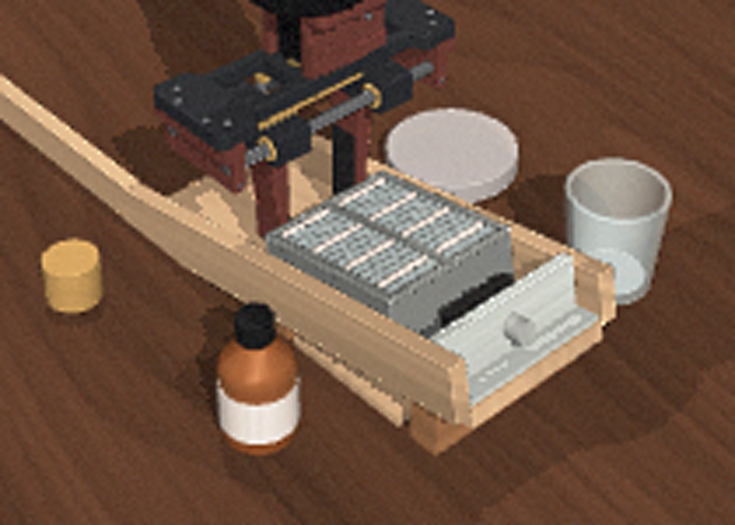

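Picture: the crate at (390,250) is parallel with the fence and right at the black bumper (478,300). The bottle, weight, dish and beaker are still standing. The force is still at the sliding level, about 5 N, so I keep going in fine steps.

```bash
python3 -m pendant '[[0.15,0.012,0,0,0],[0.15,0,0,0,0]]'>/dev/null; python3 h.py; python3 -m pendant '[[0.15,0.012,0,0,0],[0.15,0,0,0,0]]'>/dev/null; python3 h.py
```

```text
t23.60 stand mm x 122.5 y -3.7 z 37.9 yaw 99.00 | Fx -5.87 Fy 1.26 Fz 1.89 w 0.051
t23.85 stand mm x 122.9 y -3.7 z 38.0 yaw 98.99 | Fx -6.10 Fy 1.53 Fz 2.90 w 0.050
```

```bash
python3 -m pendant '[[0.15,0.012,0,0,0],[0.15,0,0,0,0]]'>/dev/null; python3 h.py
```

```text
t24.10 stand mm x 123.3 y -3.7 z 38.0 yaw 98.99 | Fx -5.73 Fy 1.87 Fz 1.36 w 0.050
```

```bash
python3 -m pendant '[[0.15,0.012,0,0,0],[0.15,0,0,0,0]]'>/dev/null; python3 h.py; python3 -m pendant '[[0.15,0.012,0,0,0],[0.15,0,0,0,0]]'>/dev/null; python3 h.py
```

```text
t24.35 stand mm x 123.7 y -3.7 z 38.1 yaw 98.99 | Fx -6.26 Fy 1.62 Fz 2.88 w 0.051
t24.60 stand mm x 124.1 y -3.8 z 38.2 yaw 98.99 | Fx -6.85 Fy 1.69 Fz 3.27 w 0.050
```

```bash
python3 -m pendant '[[0.15,0.012,0,0,0],[0.15,0,0,0,0]]'>/dev/null; python3 h.py
```

```text
t24.85 stand mm x 124.5 y -3.8 z 38.2 yaw 98.99 | Fx -6.53 Fy 1.61 Fz 4.07 w 0.051
```

```bash
python3 -m pendant '[[0.15,0.012,0,0,0],[0.15,0,0,0,0]]'>/dev/null; python3 h.py; python3 -m pendant '[[0.15,0.012,0,0,0],[0.15,0,0,0,0]]'>/dev/null; python3 h.py
```

```text
t25.10 stand mm x 124.9 y -3.8 z 38.3 yaw 98.99 | Fx -7.02 Fy 2.09 Fz 3.31 w 0.050
t25.35 stand mm x 125.3 y -3.8 z 38.4 yaw 98.98 | Fx -7.92 Fy 2.75 Fz 4.59 w 0.050
```

```bash
python3 -m pendant '[[0.15,0.012,0,0,0],[0.15,0,0,0,0]]'>/dev/null; python3 h.py; python3 -m pendant '[[0.15,0.012,0,0,0],[0.15,0,0,0,0]]'>/dev/null; python3 h.py
```

```text
t25.60 stand mm x 125.7 y -3.8 z 38.4 yaw 98.98 | Fx -7.48 Fy 1.91 Fz 3.89 w 0.051
t25.85 stand mm x 126.1 y -3.8 z 38.5 yaw 98.98 | Fx -7.37 Fy 3.30 Fz 4.55 w 0.050
```

The rising vertical load is the fingers sticking on the crate as it climbs the slope. I'll raise the tool a little to take that off, then move parallel to the slope.

```bash
python3 -m pendant '[[0.15,0,0,-0.03,0],[0.15,0,0,0,0]]'>/dev/null; python3 h.py; python3 -m pendant '[[0.15,0.012,0,-0.003,0],[0.15,0,0,0,0]]'>/dev/null; python3 h.py
```

```text
t26.10 stand mm x 127.3 y -3.6 z 38.7 yaw 99.01 | Fx -4.15 Fy 0.58 Fz 1.11 w 0.051
t26.35 stand mm x 127.7 y -3.7 z 38.9 yaw 99.01 | Fx -4.85 Fy 0.99 Fz 1.60 w 0.050
```

```bash
python3 -m pendant '[[0.15,0.012,0,-0.003,0],[0.15,0,0,0,0]]'>/dev/null; python3 h.py; python3 c.py 185 50 pics/g.png
```

```text
t26.60 stand mm x 128.2 y -3.6 z 38.9 yaw 99.01 | Fx -4.75 Fy 1.41 Fz 1.58 w 0.050
crate rect stand ((184.37249755859375, 44.19380569458008), (0.6327276825904846, 31.37015724182129), 89.57962799072266) 14 min [168.6885  43.7835] max [200.0595   44.54639]
```

```bash
python3 -m pendant '[[0.15,0.012,0,-0.003,0],[0.15,0,0,0,0]]'>/dev/null; python3 h.py; python3 -m pendant '[[0.15,0.012,0,-0.003,0],[0.15,0,0,0,0]]'>/dev/null; python3 h.py
```

```text
t26.90 stand mm x 128.7 y -3.6 z 39.1 yaw 99.01 | Fx -4.32 Fy -0.16 Fz 1.47 w 0.050
t27.15 stand mm x 129.2 y -3.6 z 39.1 yaw 99.01 | Fx -4.97 Fy 0.71 Fz 1.24 w 0.050
```

```bash
python3 -m pendant '[[0.15,0.012,0,-0.003,0],[0.15,0,0,0,0]]'>/dev/null; python3 h.py
```

```text
t27.40 stand mm x 129.8 y -3.6 z 39.2 yaw 99.01 | Fx -5.10 Fy 0.54 Fz 1.19 w 0.050
```

```bash
python3 -m pendant '[[0.15,0.012,0,-0.003,0],[0.15,0,0,0,0]]'>/dev/null; python3 h.py; python3 -m pendant '[[0.15,0.012,0,-0.003,0],[0.15,0,0,0,0]]'>/dev/null; python3 h.py
```

```text
t27.65 stand mm x 130.2 y -3.6 z 39.3 yaw 99.01 | Fx -4.40 Fy 0.07 Fz 0.90 w 0.051
t27.90 stand mm x 130.5 y -3.6 z 39.4 yaw 99.01 | Fx -5.01 Fy 0.42 Fz 1.28 w 0.051
```

```bash
python3 -m pendant '[[0.15,0.012,0,-0.003,0],[0.15,0,0,0,0]]'>/dev/null; python3 h.py
```

```text
t28.15 stand mm x 130.7 y -3.6 z 39.4 yaw 99.00 | Fx -5.93 Fy -0.52 Fz -0.34 w 0.051
```

```bash
python3 -m pendant '[[0.15,0.012,0,-0.003,0],[0.15,0,0,0,0]]'>/dev/null; python3 h.py
```

```text
t28.40 stand mm x 131.0 y -3.5 z 39.5 yaw 98.99 | Fx -5.99 Fy -0.10 Fz -0.08 w 0.051
```

```bash
python3 -m pendant '[[0.15,0.01,0,-0.002,0],[0.15,0,0,0,0]]'>/dev/null; python3 h.py
```

```text
t28.65 stand mm x 131.1 y -3.5 z 39.5 yaw 98.98 | Fx -7.02 Fy 0.63 Fz -0.19 w 0.051
```

The tool now advances only about 0.2 mm per N, which is the bumper spring (roughly 2–3 N above friction). One more small step to be sure.

```bash
python3 -m pendant '[[0.15,0.012,0,-0.002,0],[0.15,0,0,0,0]]'>/dev/null; python3 h.py
```

```text
t28.90 stand mm x 131.3 y -3.5 z 39.6 yaw 98.97 | Fx -8.32 Fy -0.11 Fz -0.50 w 0.050
```

Clear contact, about 3.5 N on the bumper. Backing off now.

```bash
python3 -m pendant '[[0.15,-0.04,0,0,0],[0.15,-0.06,0,0,0],[0.15,-0.1,0,0,0],[0.15,-0.3,0,0,0],[0.15,-0.6,0,-0.2,0],[0.15,-0.5,0,-0.8,0],[0.15,0,0,-1,0],[0.15,-1,0,-1,0],[0.15,-1,0,-1,0],[0.15,-1,0,-0.5,0],[0.15,-1,0,0,0],[0.15,-1,0,0,0],[0.15,-1,0,0,0],[0.15,-1,0,0,0],[0.15,0,0,0,0],[0.15,0,0,0,0]]'>/dev/null; python3 h.py; python3 - <<'E'
from h import *
from bench import env
f=env.grab_frame("top");W=cloud(f);z=W[...,2]*1e3;d=W[...,:2]-O;sx=d@X*1e3;sy=d@Y*1e3
m=(sx>110)&(sx<255)&(abs(sy+1)<40)&(z>40)&(z<90)
A=np.c_[sx[m],sy[m],np.ones(m.sum())];k=np.ones(len(A),bool)
for _ in range(5):
    c=np.linalg.lstsq(A[k],z[m][k],rcond=None)[0];r=z[m]-A@c;k=abs(r)<4
print("slope x,y deg",np.degrees(np.arctan(c[:2])),"x range",sx[m][k].min(),sx[m][k].max(),k.sum(),"z at x=185",c@[185,0,1])
s=env.grab_frame("scene")
a=cv2.resize(f["color"][85:245,190:450],None,fx=2,fy=2);b=cv2.resize(s["color"][180:330,190:450],None,fx=2,fy=2)
cv2.imwrite("pics/fin.png",np.vstack([a[:,:520],b])[...,::-1][:600])
E
```

```text
t30.90 stand mm x -211.3 y -2.4 z 219.7 yaw 99.00 | Fx 0.20 Fy 1.26 Fz 0.10 w 0.050
slope x,y deg [ 9.76380589 -0.21105732] x range 139.4537889777982 247.98601399319585 1408 z at x=185 67.69172931789316
```

View pics/fin.png

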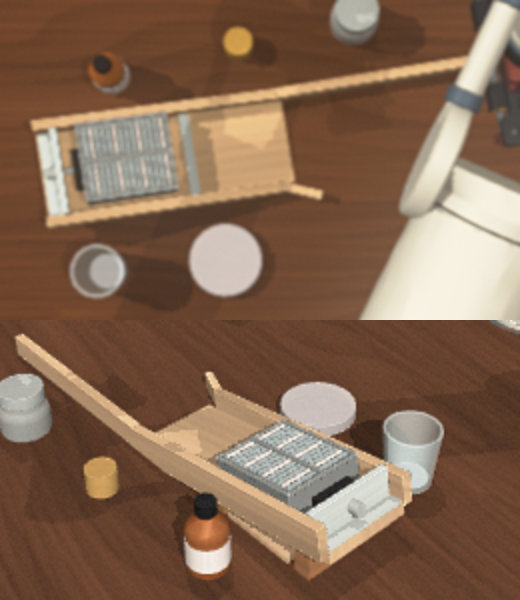

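Picture: the crate lies flat on the landing (9.8° slope, rear edge past the lip, front at the bumper), and all the other items are standing where they were. Handing in.

```bash
python3 -c "
from bench import env
print(env.job_done())"
```

```text
the job is handed in; nothing more can be done
None
```

I slid the crate square along the fence, pushed it up the ramp onto the bumper (about 3.5 N by feel) and backed off; it now rests flat on the landing behind the lip with everything else still in place, and I handed the job in at about 31 s.

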